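# Sniff-test a sealed lamp on a coasting carousel

## Robot

A 6-joint arm with a two-finger parallel gripper is mounted at the origin on the work surface. World frame = base frame: x ahead of the robot, y to its left, z up, the work surface at z = 0. Lengths are in m, angles in rad, forces in N, time in s.
With the tool pointing down it reaches from about 0.325 to 0.875 m from the base axis. Payload 4.4 kg.
Tool frame: the origin (TCP) lies on the centre line of the jaws, within the pads' length; the fingertips stand 22 mm ahead of it and the grasp point (between the pads) lies 3 mm ahead of it; z points along the fingers, y is the line along which they close (so a half turn about z gives the same grasp; the last joint's range is limited). The gripper opens to 85 mm and grips with 20 to 120 N. Pads are 22 mm wide; open, the fingers measure 114 mm over their backs; the gripper's body (76 mm by 85 mm) begins 54 mm behind the grasp point. The pads swing forward as they close: fully open they stand 13 mm farther back than shut.
Start: joints at [-0.15, 0.207, 1.542, -0, 1.393, -0.15], TCP at [0.575, -0, 0.253] pointing down, gripper open.
Joint ranges: [-2.73, 2.73], [-0.86, 2.22], [0.23, 2.46], [-1.11, 4.25], [0.08, 2.63], [-2.82, 2.82]. Speed limits (rad/s): [2.79, 2.79, 3.14, 3.14, 3.14, 3.14].

## Interface

Orientations are given as a rotation vector (axis times angle).
In Python, from cell import ctrl gives the robot as it stands. The module is installed in compiled form; this text tells all that it offers.
- The arm moves only by the shell command python3 -m crank 'ROWS' [FORCE]. ROWS is JSON, a list of rows, each a list of 3 entries, a list of its own where there are three numbers: the opening, from -1 (shut) to 1 (fully open), then the shift along the world's x, y, z scaled (see below), then the turn, a rotation vector about the world's x, y, z scaled (see below). In form: [[claw, [tx, ty, tz], [ax, ay, az]], ...]. A call has 1 to 12 rows; each row shifts and turns the commanded pose from where the row before left it; what a row does not reach is not made up. The controller multiplies each number of a shift by 2.5 cm and each number of a turn by 0.1 rad. A row lasts 1/10 s, in which the tool goes at most 50 mm and 8.59 degrees, less where a joint would pass 70% of its speed; a pose out of reach is approached as far as the arm can. A call with a number of a shift or a turn outside -1 to 1 is refused whole. A call with a gripper value outside its range is refused whole. The fingers move at their own pace and stop on an object; FORCE is the grip in N (left out, the last holds). Time passes only in rows, so rows that do not move let the fingers close. It gives the time, the measured TCP pose, the force, the opening and the grip force at its end, in the units of the state.
- ctrl.read_state(): the state, without advancing time (a new reading comes with each control period).
- ctrl.get_image(name): name is "scene" or "side" or "wrist"; returns a dict with "color" (420x560x3 uint8, blue, green, red), "range_z" (420x560 float32, m along the optical axis (not along the pixel's ray), 0 where there is no reading), "fx", "fy", "cx", "cy" (pixels), "T" (4x4, takes a point from camera to world coordinates). Camera axes: x right, y down, z forward; pixel columns grow to the right and rows downward; lengths in m; the calibration is good to about 2 mm. A picture is of the moment at which its call begins.
- ctrl.close_job(): hands the job in; it is judged then, once.
Trained networks look in a picture, given as the dict that the camera call returned (one of the last four; its "shot" number tells which), for a name from the list of things; names that differ only in an ending like _2 or _b are one class to them, and where a whole thing is asked for, a point or a joint stands for the part that bears it (a point fixed in the world has none). Each returns a list of dicts, best first, with "confidence" (0 to 1); they miss things now and then, are a little off and sometimes report something else, mostly with a low value. They report only what shows in the picture. A call takes as long as a camera call. They do not tell look-alikes from the thing itself.
- ctrl.trace(picture, target): "mask" (420x560 bool, what is visible of it) and "box" ([left, top, right, bottom] in pixels, round what is visible of it).
The state is a dict: "clock": time; "joint_positions": joint angles; "qvel": joint speeds; "tau": joint torques, N m; "position": TCP position; "tcp_rot": TCP orientation; "wrist_force": force on the tool from outside, world axes, zero at the start; "ft_torque": the same for the moment, N m; "gripper_width": opening from 0.0 (shut) to 1.0 (fully open); "finger_force": force on a finger pad.
Only numpy, scipy, OpenCV 4.12 (cv2) and the standard library are available. Lean on these libraries where they do the work, as an engineer would, in place of code of your own. Each camera call takes 0.05 s, during which the arm holds its last target. There are 200 camera calls.

## Task

Lift the leak-sniffer probe out of its cup, then give the carousel a gentle push by its drive pin so that it coasts freely at about one turn in six seconds, and keep the probe's tip close above the top of the tall lamp as it rides round, within about 15 mm and without touching the glass, for six seconds on end while the carousel still turns at a good pace. Then stand the probe back upright in its cup and let go; leave the other things on the bench alone.

Things in the scene. Friction and masses are not known exactly. Their poses are not given: they have to be found in the camera images.
- carousel (a joint): Angle (rad, counter-clockwise from above, no stops) of the carousel: aluminium disc 250 mm across, its top 50 mm above the table, on a vertical axis. Pin and lamps sit fixed on it. Inertia with all it carries about 0.011 kg m2 (up to a third either way), bearing friction 0.0003 N m plus 0.0006 N m per rad/s: let go at 1 rad/s it coasts, losing some 0.08 rad/s each second.
- carousel_axis (a point): Point on the carousel's axis at the height of the disc's top (50 mm above the table). The point's x axis turns with the disc and points to the drive pin. Four short glass lamps in brass chucks, 36 mm across, tops 110 mm above the table, stand fixed on the disc 85 mm from the axis, at 60, 120, 240 and 300 degrees from the pin. A low hub, 56 mm across and 22 mm high, sits here.
- pin_top (a point): Top centre of the drive pin: an upright black plastic pin 20 mm in diameter, 85 mm tall (top 135 mm above the table), fixed to the disc 100 mm from the axis. Push it sideways to turn the carousel.
- tall_lamp_top (a point): Centre of the top of the tall lamp, 150 mm above the table: a 42 mm glass globe clamped in a brass chuck with a 15 mm glass tube rising from it, ending in a brass collar 19 mm across. It is fixed on the disc 85 mm from the axis, straight across the axis from the drive pin. This is the lamp to test.
- probe: The sniffer probe: a round black stick 150 mm long, standing tip down in its cup, about 120 g. Origin at the centre of its blunt flat tip, z axis along the stick up to its rear end. It is 16 mm across at the tip, 24 mm at 30 mm, 28 mm from 50 to 140 mm above the tip (the handle: grasp it here from above, about 110 mm above the tip) and narrows to 22 mm at the rear end.
- probe_tip (a point): Centre of the probe's tip (the same point as the probe's origin).
- cup_floor (a point): Centre of the inner floor of the probe's grey cup, 10 mm above the table. The cup is fixed; inner diameter 40 mm, widening to a 64 mm mouth at its rim 68 mm above the table. It stands on a 90 mm square steel foot, either left or right of the carousel. The probe stands on this floor, tip down.
- pedestal: The carousel's fixed pedestal; origin at the centre of its underside on the table, 170 mm across.
- cap_tray: White plastic tray, 130 x 90 x 35 mm, with four compartments, loose; stands on the other side of the carousel from the cup. Origin under its centre. Leave alone.
- oil_bottle: Amber glass bottle, 48 mm across, 120 mm tall, loose. Origin under its centre. Leave alone.
- screwdriver: Screwdriver lying on the table. Leave alone.
- tape_roll: Roll of tape, 90 mm across, 24 mm high, lying flat. Leave alone.
- brush: Small brush lying on the table. Leave alone.
- mug: White mug, 76 mm across, 85 mm tall. Leave alone.
There are look-alikes about, which are no part of the job. What is shaped like the part that bears cup_floor but green or pink is not meant.

How it is judged:
By the outcome, as a careful person would: the job done as asked, in the order asked, and still so for the second after the job is handed in, with the robot touching nothing.
It also fails if it takes over 61 s, if anything falls off the work surface, if the arm or the gripper's body presses on something with over 40 N, if the wrist force passes 120 N, or if a joint passes its speed limit or range.

## Working session

There is one attempt and no reset: what is moved stays moved. The work goes in short steps, Python scripts to look and compute and a shell command to move; the robot and the scene stay as the last step left them, time stands still between calls to the robot, and variables do not carry over. Pictures are saved under pics/ and viewed, at most 10 in all, crops included, and the job is handed in when it is done.

```bash
mkdir -p pics
cat > h.py <<'E'
import numpy as np, cv2
from cell import ctrl
def pts(im,mask):
    z=im["range_z"]; v,u=np.nonzero(mask&(z>0)); d=z[v,u]
    p=np.stack([(u-im["cx"])*d/im["fx"],(v-im["cy"])*d/im["fy"],d,np.ones_like(d)])
    return (im["T"]@p)[:3].T
E
python3 - <<'E'
from h import *
for c in ["scene","side"]:
    im=ctrl.get_image(c); cv2.imwrite(f"pics/{c}0.png",im["color"])
    for t in ["probe","cup_floor","pin_top","tall_lamp_top","carousel","cap_tray","oil_bottle","mug","pedestal"]:
        for r in ctrl.trace(im,t)[:3]:
            p=pts(im,r["mask"])
            if len(p)<5: continue
            print(c,t,round(r["confidence"],2),np.int32(r["box"]),np.round(np.percentile(p,[2,50,98],axis=0),3).tolist())
s=ctrl.read_state();print(s)
E
```

```text
scene probe 0.64 [185 265 208 307] [[0.451, -0.334, 0.046], [0.467, -0.328, 0.117], [0.473, -0.312, 0.158]]
scene probe 0.51 [256 172 350 255] [[0.44, -0.091, 0.044], [0.558, 0.007, 0.051], [0.663, 0.127, 0.128]]
scene cup_floor 0.98 [370 270 421 323] [[0.8, -0.134, 0.002], [0.846, -0.094, 0.012], [0.89, -0.053, 0.069]]
scene cup_floor 0.93 [209 346 264 408] [[0.563, -0.467, 0.004], [0.615, -0.422, 0.009], [0.661, -0.385, 0.069]]
scene cup_floor 0.88 [175 283 230 340] [[0.41, -0.372, 0.003], [0.471, -0.333, 0.008], [0.51, -0.283, 0.07]]
scene pin_top 0.96 [256 174 350 255] [[0.439, -0.091, 0.04], [0.558, 0.007, 0.051], [0.664, 0.134, 0.126]]
scene pin_top 0.7 [194 221 208 279] [[0.307, -0.244, -0.001], [0.359, -0.181, 0.018], [0.41, -0.087, 0.023]]
scene tall_lamp_top 0.73 [253 171 352 259] [[0.442, -0.092, 0.042], [0.558, 0.007, 0.051], [0.663, 0.129, 0.129]]
scene carousel 0.82 [260 171 349 257] [[0.439, -0.092, 0.041], [0.557, 0.006, 0.051], [0.663, 0.13, 0.129]]
scene cap_tray 0.86 [312 154 357 179] [[0.451, -0.011, 0.0], [0.543, 0.311, 0.018], [0.618, 0.391, 0.268]]
scene oil_bo
[... 2143 characters left out ...]
int_positions': array([-1.50505046e-01,  2.06590208e-01,  1.54149030e+00,  2.96197602e-05,
        1.39348851e+00, -1.50499873e-01]), 'qvel': array([2.82933530e-04, 1.78610590e-04, 8.61311823e-04, 1.95747701e-03,
       5.21681436e-05, 1.06675271e-03]), 'tau': array([ 2.73943488e-04, -3.83059394e+01, -2.91980517e+01, -2.73578935e-04,
        8.18583430e-04,  2.37641859e-05]), 'position': array([ 5.75011635e-01, -7.31110707e-06,  2.53291850e-01]), 'tcp_rot': array([2.22145179e+00, 2.22142869e+00, 5.88921624e-05]), 'wrist_force': array([ 0.03570739, -0.07865991,  0.00612299]), 'ft_torque': array([ 0.01411378,  0.00088874, -0.07922795]), 'finger_force': 0.0, 'gripper_width': 1.0028343755960023}
```

Run:
```python
import cv2,numpy as np
a=cv2.imread("pics/scene0.png"); b=cv2.imread("pics/side0.png")
cv2.imwrite("pics/sc.png",cv2.resize(a[130:420,150:440],None,fx=2,fy=2,interpolation=2))
cv2.imwrite("pics/sd.png",cv2.resize(b[120:420,110:430],None,fx=1.9,fy=1.9,interpolation=2))
```

```text
(no output)
```

View pics/sc.png

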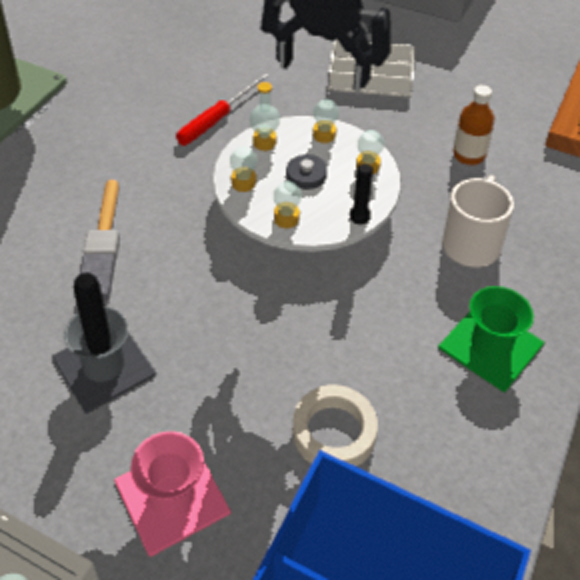

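View pics/sd.png

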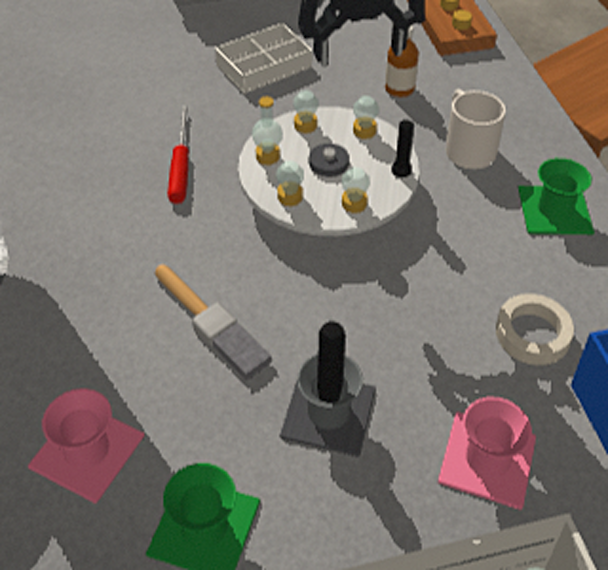

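```bash
cat >> h.py <<'E'
def allpts(im): 
    return pts(im,np.ones(im["range_z"].shape,bool))
def circ(xy):
    A=np.c_[2*xy,np.ones(len(xy))]; s=np.linalg.lstsq(A,(xy**2).sum(1),rcond=None)[0]
    return s[0],s[1],np.sqrt(s[2]+s[0]**2+s[1]**2)
def enc(xy):
    (c,r)=cv2.minEnclosingCircle(np.float32(xy)); return np.round([*c,r],4)
E
python3 - <<'E'
from h import *
for c in ["scene","side","wrist"]:
    im=ctrl.get_image(c)
    np.savez(f"{c}.npz",**im)
    p=allpts(im); print(c,"cam",np.round(im["T"][:3,3],3),im["fx"])
    def sel(x,y,r,z0,z1):
        return p[(np.hypot(p[:,0]-x,p[:,1]-y)<r)&(p[:,2]>z0)&(p[:,2]<z1)]
    d=sel(.55,.02,.2,.044,.056); 
    if len(d)>50: print("disc",len(d),enc(d[:,:2]),np.median(d[:,2]))
    for n,a in {"pin/lamps hi":(.55,.02,.16,.125,.2)}.items():
        q=sel(*a)
        if len(q)<3: continue
        # cluster
        _,lab=cv2.partition(q) if False else (0,None)
        from scipy.cluster.hierarchy import fclusterdata
        l=fclusterdata(q[:,:2],.03,"distance")
        for k in set(l):
            g=q[l==k]; print(n,len(g),g.mean(0).round(4),g.min(0).round(3),g.max(0).round(3))
    q=sel(.465,-.33,.04,.15,.18); 
    if len(q): print("probe top",len(q),q.mean(0).round(4),q.min(0).round(3),q.max(0).round(3))
    q=sel(.465,-.33,.06,.063,.073)
    q=q[np.hypot(*(q[:,:2]-np.median(q[:,:2],0)).T)<.06] if len(q) else q
    if len(q)>5: print("rim",len(q),enc(q[:,:2]),np.round(circ(q[:,:2]),4))
    q=sel(.465,-.33,.09,.001,.0085)
    if len(q)>5: q=q[q[:,2]>.004]; print("foot",len(q),cv2.minAreaRect(np.float32(q[:,:2])))
cv2.imwrite("pics/w0.png",im["color"])
E
```

```text
scene cam [ 0.884 -0.739  0.854] 433.1920695553552
disc 3410 [0.5869 0.0236 0.1629] 0.05013954761745293
pin/lamps hi 58 [ 0.6437 -0.0136  0.1325] [ 0.633 -0.021  0.125] [ 0.653 -0.002  0.138]
pin/lamps hi 66 [0.4723 0.0553 0.1428] [0.46  0.046 0.127] [0.48  0.066 0.154]
probe top 99 [ 0.4604 -0.3226  0.1551] [ 0.446 -0.333  0.15 ] [ 0.472 -0.309  0.159]
rim 221 [ 0.4585 -0.3198  0.0357] [ 0.458  -0.3195  0.0298]
foot 714 ((0.47375112771987915, -0.3431953191757202), (0.1673516184091568, 0.13817784190177917), 43.65861129760742)
side cam [ 0.295 -0.846  0.894] 474.4054976608305
disc 3516 [0.586  0.0258 0.1639] 0.0494928171696864
pin/lamps hi 76 [0.467  0.0549 0.1416] [0.459 0.047 0.125] [0.477 0.069 0.152]
pin/lamps hi 51 [ 0.6384 -0.0144  0.1326] [ 0.629 -0.023  0.125] [ 0.647 -0.002  0.138]
probe top 114 [ 0.4555 -0.3229  0.1551] [ 0.444 -0.334  0.15 ] [ 0.468 -0.31   0.161]
rim 257 [ 0.4565 -0.3212  0.036 ] [ 0.4565 -0.3198  0.0301]
foot 740 ((0.45503440499305725, -0.32276850938796997), (0.1522747278213501, 0.12894675135612488), 29.32082748413086)
wrist cam [0.574 0.08  0.373] 328.69557911460413
disc 38205 [0.5867 0.0259 0.1633] 0.04936801799854007
pin/lamps hi 886 [0.4706 0.0586 0.1459] [0.459 0.049 0.125] [0.479 0.067 0.151]
pin/lamps hi 551 [ 0.6397 -0.0084  0.1332] [ 0.631 -0.02   0.125] [0.651 0.    0.136]
foot 683 ((0.4597346782684326, -0.29186251759529114), (0.04042977839708328, 0.06687436252832413), 61.58626174926758)
```

View pics/w0.png

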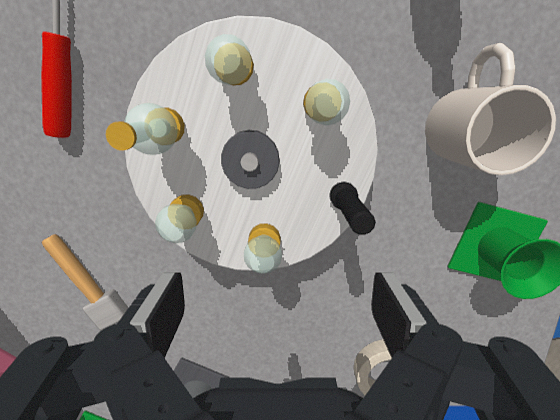

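The grey cup with the black probe (scene px about (195,300)) is the one meant. The pink ones (237,370) and green ones (398,300) are look-alikes. The wrist view shows the tall lamp's collar at px (121,136) and the pin top at px (360,220). I'll move above the cup.

```bash
python3 -m crank '[[1,[-0.39,-1,0],[0,0,0]],[1,[-0.39,-1,0],[0,0,0]],[1,[-0.39,-1,0],[0,0,0]],[1,[-0.39,-1,0],[0,0,0]],[1,[-0.39,-1,0],[0,0,0]],[1,[-0.39,-1,0],[0,0,0]],[1,[-0.39,-1,0],[0,0,0]],[1,[-0.39,-1,0],[0,0,0]],[1,[-0.39,-1,0],[0,0,0]],[1,[-0.39,-1,0],[0,0,0]],[1,[-0.39,-1,0],[0,0,0]],[1,[-0.39,-0.88,0],[0,0,0]]]' 40
python3 - <<'E'
from h import *
for c in ["scene","side","wrist"]:
    im=np.load(f"{c}.npz"); p=allpts(im)
    def sel(x,y,r,z0,z1): return p[(np.hypot(p[:,0]-x,p[:,1]-y)<r)&(p[:,2]>z0)&(p[:,2]<z1)]
    for n,a in {"pin":(.641,-.0105,.03,.1325,.137),"lamp":(.4695,.058,.03,.147,.153),"hub":(.548,.0265,.03,.069,.075)}.items():
        q=sel(*a); print(c,n,len(q),enc(q[:,:2]),q.mean(0).round(4))
    q=sel(.548,.0265,.14,.045,.055)
    h=cv2.convexHull(np.float32(q[:,:2]))[:,0]; print("disc",enc(q[:,:2]),np.round(circ(h),4))
im=ctrl.get_image("wrist"); np.savez("w1.npz",**im); p=allpts(im)
cv2.imwrite("pics/w1.png",im["color"])
q=p[(np.hypot(p[:,0]-.458,p[:,1]+.322)<.05)]
t=q[q[:,2]>.155]; print("top",len(t),enc(t[:,:2]),t.mean(0)); t=q[(q[:,2]>.1)&(q[:,2]<.15)]; print(t.min(0),t.max(0))
t=q[(q[:,2]>.064)&(q[:,2]<.071)];print("rim",enc(t[:,:2]),circ(t[:,:2]))
print(ctrl.read_state()["position"])
E
```

```text
clock: 2.35
position: [0.4575, -0.2982, 0.2534]
tcp_rot: [2.222, 2.221, -0.0]
wrist_force: [0.6, -0.4, 0.3]
gripper_width: 1.002
finger_force: 0.0
scene pin 35 [ 0.643  -0.0111  0.0097] [ 0.6428 -0.0117  0.1348]
scene lamp 29 [0.4694 0.0568 0.0109] [0.4707 0.0567 0.1499]
scene hub 24 [0.551  0.0254 0.0087] [0.5504 0.0253 0.0721]
disc [0.5494 0.0256 0.1263] [0.5495 0.0255 0.1248]
side pin 28 [ 0.6389 -0.0108  0.0096] [ 0.639  -0.0117  0.1346]
side lamp 32 [0.4689 0.059  0.0105] [0.4688 0.0577 0.1494]
side hub 24 [0.5484 0.0257 0.0108] [0.5467 0.0249 0.0712]
disc [0.5465 0.0249 0.1264] [0.5461 0.0248 0.1247]
wrist pin 446 [ 0.6406 -0.0098  0.0101] [ 0.6403 -0.0093  0.1342]
wrist lamp 684 [0.4691 0.058  0.0099] [0.4693 0.0583 0.1493]
wrist hub 242 [0.548  0.027  0.0082] [0.5481 0.0272 0.0714]
disc [0.5479 0.0269 0.125 ] [0.5479 0.027  0.1243]
top 13228 [ 0.4598 -0.3044  0.0466] [ 0.45967567 -0.28909869  0.30140396]
[ 0.44323344 -0.32485447  0.10001946] [ 0.47095905 -0.30589702  0.14999539]
rim [ 0.4572 -0.3205  0.0355] (np.float64(0.4572842847979201), np.float64(-0.3203548120488296), np.float64(0.031834570296131515))
[ 0.45618426 -0.30144328  0.25341959]
```

View pics/w1.png

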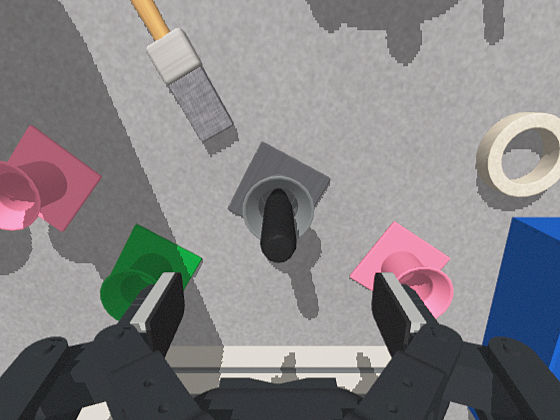

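The grey cup holding the probe is at px (278,205), with the probe's top at (278,245). I'll descend and grip it.

```bash
python3 -m crank '[[1,[-0.04,-0.94,0],[0,0,0]],[1,[0,0,-1],[0,0,0]],[1,[0,0,-1],[0,0,0]],[1,[0,0,-1],[0,0,0]],[1,[0,0,-1],[0,0,0]],[1,[0,0,-0.8],[0,0,0]],[1,[0,0,-0.4],[0,0,0]],[1,[0,0,0],[0,0,0]],[-1,[0,0,0],[0,0,0]],[-1,[0,0,0],[0,0,0]],[-1,[0,0,0],[0,0,0]],[-1,[0,0,0],[0,0,0]]]' 40
python3 -m crank '[[-1,[0,0,0],[0,0,0]],[-1,[0,0,0],[0,0,0]]]'
```

```text
clock: 3.6
position: [0.4575, -0.321, 0.1243]
tcp_rot: [2.22, 2.22, 0.0]
wrist_force: [0.6, -0.7, 1.1]
gripper_width: 0.33
finger_force: 1.3
clock: 3.8
position: [0.4576, -0.3211, 0.1244]
tcp_rot: [2.22, 2.22, 0.0]
wrist_force: [-0.2, 0.0, 5.3]
gripper_width: 0.32
finger_force: 39.5
```

```bash
python3 -m crank '[[-1,[0,0,0.5],[0,0,0]],[-1,[0,0,0.9],[0,0,0]],[-1,[0,0,1],[0,0,0]],[-1,[0,0,1],[0,0,0]],[-1,[0,0,1],[0,0,0]],[-1,[0.3,0.4,0],[0,0,0]],[-1,[0.6,1,0],[0,0,0]],[-1,[0.6,1,0],[0,0,0]],[-1,[0.6,1,0],[0,0,0]],[-1,[0.6,1,0],[0,0,0]],[-1,[0.6,1,0],[0,0,0]],[-1,[0.6,1,0],[0,0,0]]]'
python3 -m crank '[[-1,[0.6,1,0],[0,0,0]],[-1,[0.6,1,0],[0,0,0]],[-1,[0.6,1,0],[0,0,0]],[-1,[0.4,0.6,0],[0,0,0]],[-1,[0,0,0],[0,0,0]],[-1,[0,0,0],[0,0,0]]]'
python3 - <<'E'
from h import *
print(ctrl.read_state()["position"])
for c in ["scene","side"]:
    im=ctrl.get_image(c); p=allpts(im); cv2.imwrite(f"pics/{c}1.png",cv2.resize(im["color"][100:290,210:430],None,fx=2.5,fy=2.5))
    q=p[(np.hypot(p[:,0]-.605,p[:,1]+.075)<.045)&(p[:,2]<.2)&(p[:,2]>.1)]
    for a,b in [(.11,.13),(.13,.15),(.15,.17),(.17,.19)]:
        t=q[(q[:,2]>a)&(q[:,2]<b)]
        if len(t): print(c,a,len(t),t.mean(0).round(4),t.min(0).round(3),t.max(0).round(3))
E
```

```text
clock: 5.0
position: [0.5542, -0.158, 0.2312]
tcp_rot: [-2.219, -2.219, 0.001]
wrist_force: [-1.1, -0.4, -0.2]
gripper_width: 0.317
finger_force: 39.5
clock: 5.6
position: [0.6089, -0.0703, 0.2322]
tcp_rot: [-2.22, -2.221, 0.003]
wrist_force: [-1.5, -0.9, -1.0]
gripper_width: 0.316
finger_force: 39.7
[ 0.60892518 -0.07027814  0.23219315]
scene 0.11 32 [ 0.6081 -0.0744  0.1213] [ 0.562 -0.08   0.11 ] [ 0.619 -0.058  0.13 ]
scene 0.13 48 [ 0.6132 -0.0777  0.1406] [ 0.601 -0.083  0.13 ] [ 0.622 -0.067  0.15 ]
scene 0.15 66 [ 0.6135 -0.0793  0.1605] [ 0.601 -0.084  0.15 ] [ 0.624 -0.066  0.17 ]
scene 0.17 76 [ 0.6134 -0.0792  0.1801] [ 0.599 -0.086  0.171] [ 0.624 -0.068  0.19 ]
side 0.11 28 [ 0.6047 -0.0775  0.1226] [ 0.598 -0.081  0.115] [ 0.615 -0.072  0.13 ]
side 0.13 53 [ 0.6042 -0.0792  0.1414] [ 0.595 -0.084  0.13 ] [ 0.617 -0.069  0.15 ]
side 0.15 65 [ 0.6027 -0.0798  0.1612] [ 0.594 -0.086  0.151] [ 0.618 -0.068  0.17 ]
side 0.17 78 [ 0.6039 -0.0809  0.1802] [ 0.594 -0.087  0.17 ] [ 0.619 -0.066  0.19 ]
```

View pics/scene1.png

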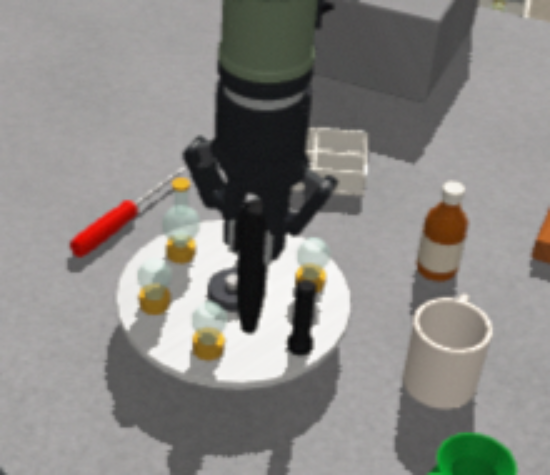

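The probe hangs straight and vertical in the jaws, with its tip at crop px (250,330). The pin is to its right at (302,345), and nothing has been disturbed. I'll move to just behind the pin and plan the push.

```bash
python3 -m crank '[[-1,[0.3,0.5,0],[0,0,0]],[-1,[0.3,0.6,0],[0,0,0]],[-1,[0.22,0.48,0],[0,0,0]],[-1,[0,0,0],[0,0,0]],[-1,[0,0,0],[0,0,0]]]'
cat > a.py <<'E'
from h import *
A=np.array([.548,.0265])
def angle(cams=("scene","side"),prev=None):
    """pin angle(s), time-stamped"""
    out=[]
    for c in cams:
        t=ctrl.read_state()["clock"]; im=ctrl.get_image(c); p=allpts(im); col=im["color"].reshape(-1,3)[(im["range_z"]>0).ravel()]
        tcp=ctrl.read_state()["position"][:2]
        d=p[:,:2]-A; r=np.hypot(*d.T)
        m=(r>.08)&(r<.12)&(p[:,2]>.118)&(p[:,2]<.138)&(col.max(1)<70)&(np.hypot(*(p[:,:2]-tcp).T)>.018)
        if m.sum()<8: out.append((t,np.nan,m.sum())); continue
        q=d[m].mean(0); # pull toward true centre: visible side faces the camera
        v=im["T"][:2,3]-(A+q); q=q-.005*v/np.linalg.norm(v)
        out.append((t,np.arctan2(q[1],q[0]),int(m.sum())))
    return out
E
python3 - <<'E'
from a import *
print([(round(t,3),round(np.degrees(a),2),n) for t,a,n in angle()]); print(ctrl.read_state()["position"])
om=[.06,.16,.28,.4,.52,.64,.76,.88,.99,1.08,1.13,1.15]
th=np.radians(-35); p=A+.1*np.array([np.cos(th),np.sin(th)]); print(p)
rows=[]
for w in om:
    th+=w*.1; q=A+.1*np.array([np.cos(th),np.sin(th)]); rows.append(np.round((q-p)/.025,2).tolist()); p=p+np.array(rows[-1])*.025
print(rows,np.degrees(th),p)
E
```

```text
clock: 6.2
position: [0.6301, -0.0304, 0.2332]
tcp_rot: [2.22, 2.223, -0.001]
wrist_force: [-0.2, -0.2, -1.5]
gripper_width: 0.317
finger_force: 39.7
[(6.2, np.float64(-19.42), 55), (6.25, np.float64(nan), np.int64(1))]
[ 0.62986201 -0.0310238   0.23316514]
[ 0.6299152  -0.03085764]
[[0.01, 0.02], [0.04, 0.05], [0.06, 0.1], [0.08, 0.13], [0.1, 0.19], [0.11, 0.23], [0.11, 0.28], [0.1, 0.34], [0.07, 0.39], [0.04, 0.43], [-0.01, 0.45], [-0.06, 0.46]] 11.123102508031277 [0.6461652  0.04589236]
```

```bash
python3 -m crank '[[-1,[0.01,0.02,0],[0,0,0]],[-1,[0.04,0.05,0],[0,0,0]],[-1,[0.06,0.1,0],[0,0,0]],[-1,[0.08,0.13,0],[0,0,0]],[-1,[0.1,0.19,0],[0,0,0]],[-1,[0.11,0.23,0],[0,0,0]],[-1,[0.11,0.28,0],[0,0,0]],[-1,[0.1,0.34,0],[0,0,0]],[-1,[0.07,0.39,0],[0,0,0]],[-1,[0.04,0.43,0],[0,0,0]],[-1,[-0.01,0.45,0],[0,0,0]],[-1,[-0.06,0.46,0],[0,0,0]]]'
python3 -m crank '[[-1,[-0.2,0,0.4],[0,0,0]],[-1,[-0.6,-0.2,0.8],[0,0,0]]]'
python3 - <<'E'
from a import *
print([(round(t,3),round(np.degrees(a),2),n) for t,a,n in angle(("scene","side","scene","side"))]); print(ctrl.read_state()["position"])
E
```

```text
clock: 7.5
position: [0.6462, 0.047, 0.2333]
tcp_rot: [-2.221, -2.222, -0.0]
wrist_force: [-0.2, -0.1, -1.4]
gripper_width: 0.319
finger_force: 39.7
clock: 7.7
position: [0.6251, 0.0417, 0.2618]
tcp_rot: [-2.218, -2.221, 0.004]
wrist_force: [1.3, 0.3, -0.8]
gripper_width: 0.315
finger_force: 39.8
[(7.7, np.float64(35.58), 48), (7.75, np.float64(40.7), 57), (7.8, np.float64(41.37), 27), (7.85, np.float64(46.57), 57)]
[0.62669832 0.04054575 0.2647378 ]
```

```bash
cat >> a.py <<'E'
def plan(pin_deg,t,w,t0,cmd,n=12,approach=0,z=None,show=True):
    """pin angle at time t, speed w; rows start at t0 from commanded xyz"""
    cmd=np.array(cmd,float); th=np.radians(pin_deg); tt=t; rows=[]; P=[]
    for k in range(n):
        while tt<t0+(k+1)*.1-1e-9: th+=w*.01; w-=(.027+.055*w)*.01; tt+=.01
        P.append(A-.085*np.array([np.cos(th),np.sin(th)]))
    for k in range(n):
        g=np.array([*P[max(k,approach-1)],cmd[2] if z is None else z]); d=g-cmd
        if k<approach: d=d/(approach-k)
        u=np.clip(np.round(d/.025,2),-1,1); cmd=cmd+u*.025; rows.append([-1,u.tolist(),[0,0,0]])
    print(str(rows).replace(" ","")); print("cmd",cmd.round(5).tolist(),"t",round(t0+n*.1,2),"pin",round(np.degrees(th),1),"w",round(w,3))
E
python3 -c "
from a import *
plan(42,7.8,1.03,7.9,[.6262,.0409,.2633],approach=5,z=.2753)"
```

```text
[[-1,[-0.78,-0.78,0.1],[0,0,0]],[-1,[-0.78,-0.78,0.1],[0,0,0]],[-1,[-0.79,-0.77,0.09],[0,0,0]],[-1,[-0.78,-0.78,0.1],[0,0,0]],[-1,[-0.79,-0.77,0.09],[0,0,0]],[-1,[0.33,-0.06,0.0],[0,0,0]],[-1,[0.33,-0.03,0.0],[0,0,0]],[-1,[0.32,-0.0,0.0],[0,0,0]],[-1,[0.33,0.03,0.0],[0,0,0]],[-1,[0.31,0.07,0.0],[0,0,0]],[-1,[0.31,0.09,0.0],[0,0,0]],[-1,[0.29,0.12,0.0],[0,0,0]]]
cmd [0.5837, -0.0506, 0.2753] t 9.1 pin 114.8 w 0.925
```

```bash
python3 -m crank '[[-1,[-0.78,-0.78,0.1],[0,0,0]],[-1,[-0.78,-0.78,0.1],[0,0,0]],[-1,[-0.79,-0.77,0.09],[0,0,0]],[-1,[-0.78,-0.78,0.1],[0,0,0]],[-1,[-0.79,-0.77,0.09],[0,0,0]],[-1,[0.33,-0.06,0],[0,0,0]],[-1,[0.33,-0.03,0],[0,0,0]],[-1,[0.32,0,0],[0,0,0]]]'
python3 - <<'E'
from a import *
print([(round(t,3),round(np.degrees(a),2),n) for t,a,n in angle(("scene",))])
s=ctrl.read_state();print(s["position"],s["clock"]); im=ctrl.get_image("side"); np.savez("s2.npz",**im)
p=allpts(im); q=p[(np.hypot(p[:,0]-s["position"][0],p[:,1]-s["position"][1])<.03)&(p[:,2]>.12)&(p[:,2]<.18)]
cv2.imwrite("pics/s2.png",cv2.resize(im["color"][110:270,210:390],None,fx=3.3,fy=3.3,interpolation=2))
for a in np.arange(.12,.18,.005):
    t=q[(q[:,2]>a)&(q[:,2]<a+.005)]
    if len(t): print(round(a,3),len(t),t.mean(0).round(4),t.min(0).round(3),t.max(0).round(3))
E
```

```text
clock: 8.7
position: [0.5539, -0.0584, 0.275]
tcp_rot: [-2.221, -2.221, -0.001]
wrist_force: [0.4, -0.2, -1.7]
gripper_width: 0.315
finger_force: 40.1
[(8.7, np.float64(99.21), 48)]
[ 0.55512272 -0.05825606  0.27495439] 8.75
0.12 10 [ 0.5641 -0.0611  0.1232] [ 0.558 -0.065  0.121] [ 0.572 -0.057  0.125]
0.125 9 [ 0.564  -0.0605  0.1274] [ 0.558 -0.064  0.125] [ 0.572 -0.053  0.129]
0.13 12 [ 0.5643 -0.0612  0.1321] [ 0.558 -0.064  0.13 ] [ 0.572 -0.057  0.134]
0.135 8 [ 0.5649 -0.0619  0.1377] [ 0.559 -0.064  0.136] [ 0.571 -0.06   0.14 ]
0.14 7 [ 0.5648 -0.0621  0.1418] [ 0.559 -0.063  0.14 ] [ 0.571 -0.059  0.144]
0.145 22 [ 0.5657 -0.0578  0.1479] [ 0.557 -0.067  0.146] [ 0.573 -0.048  0.15 ]
0.15 14 [ 0.5676 -0.0604  0.151 ] [ 0.558 -0.067  0.15 ] [ 0.575 -0.054  0.153]
0.155 4 [ 0.5516 -0.0642  0.1575] [ 0.55  -0.066  0.157] [ 0.554 -0.062  0.158]
0.16 9 [ 0.5517 -0.0647  0.162 ] [ 0.546 -0.068  0.16 ] [ 0.559 -0.061  0.165]
0.165 11 [ 0.5519 -0.0654  0.167 ] [ 0.545 -0.069  0.165] [ 0.558 -0.062  0.169]
0.17 17 [ 0.5511 -0.0649  0.1729] [ 0.544 -0.07   0.17 ] [ 0.561 -0.056  0.175]
0.175 8 [ 0.5507 -0.0642  0.177 ] [ 0.544 -0.069  0.175] [ 0.561 -0.057  0.179]
```

View pics/s2.png

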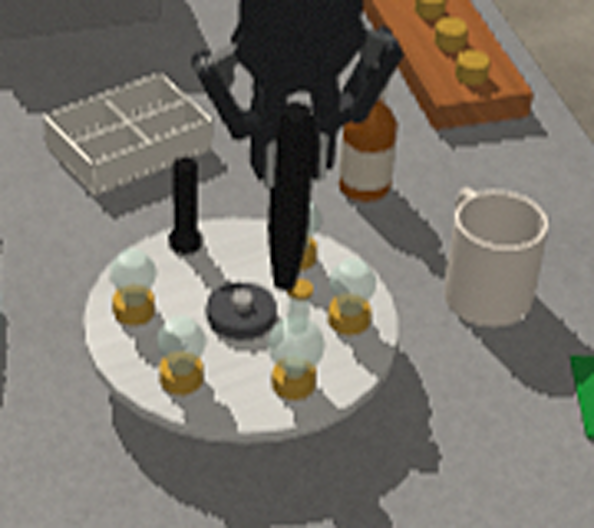

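The probe tip (crop px (287,288)) is trailing the collar (300,290) by about 12 mm and is clear above it. I'll catch up and track.

```bash
python3 -c "
from a import *
plan(102.4,8.75,1.07,8.8,[.5527,-.05835,.2753],z=.2733)"
```

```text
[[-1,[1.0,0.23,-0.08],[0,0,0]],[-1,[0.39,0.15,0.0],[0,0,0]],[-1,[0.3,0.18,0.0],[0,0,0]],[-1,[0.28,0.21,0.0],[0,0,0]],[-1,[0.26,0.24,0.0],[0,0,0]],[-1,[0.23,0.26,0.0],[0,0,0]],[-1,[0.2,0.27,0.0],[0,0,0]],[-1,[0.18,0.3,0.0],[0,0,0]],[-1,[0.14,0.31,0.0],[0,0,0]],[-1,[0.1,0.31,0.0],[0,0,0]],[-1,[0.08,0.33,0.0],[0,0,0]],[-1,[0.04,0.33,0.0],[0,0,0]]]
cmd [0.6327, 0.01965, 0.2733] t 10.0 pin 175.3 w 0.966
```

```bash
cat >> a.py <<'E'
def look(cams=("scene","side")):
    """pin angle and collar angle per camera"""
    R=[]
    for c in cams:
        t=ctrl.read_state()["clock"]; im=ctrl.get_image(c); s=ctrl.read_state()["position"]; p=allpts(im)
        col=im["color"].reshape(-1,3)[(im["range_z"]>0).ravel()].astype(int)
        d=p[:,:2]-A; r=np.hypot(*d.T); v=im["T"][:2,3]-A; v/=np.linalg.norm(v)
        m=(r>.08)&(r<.12)&(p[:,2]>.118)&(p[:,2]<.138)&(col.max(1)<70)&(np.hypot(*(p[:,:2]-s[:2]).T)>.03)
        k=(r>.06)&(r<.11)&(p[:,2]>.141)&(p[:,2]<.154)&(col[:,2]-col[:,0]>50)
        o=[c,round(t,3)]
        for mm,b in((m,.005),(k,.003)):
            q=d[mm].mean(0)-b*v if mm.sum()>5 else [np.nan]*2
            o+=[int(mm.sum()),round(float(np.degrees(np.arctan2(q[1],q[0]))),1)]
            if mm is k: o.append(np.round(q+A,4).tolist())
        z=p[(np.hypot(*(p[:,:2]-s[:2]).T)<.025)&(p[:,2]>.152)&(col.max(1)<70)&(p[:,2]<.2)][:,2]
        print(o,"tcp",s.round(4),"tip z",np.round(np.sort(z)[:4],4)); R.append(o)
    return R
E
python3 -m crank '[[-1,[1,0.23,-0.08],[0,0,0]],[-1,[0.39,0.15,0],[0,0,0]],[-1,[0.3,0.18,0],[0,0,0]],[-1,[0.28,0.21,0],[0,0,0]],[-1,[0.26,0.24,0],[0,0,0]],[-1,[0.23,0.26,0],[0,0,0]],[-1,[0.2,0.27,0],[0,0,0]],[-1,[0.18,0.3,0],[0,0,0]],[-1,[0.14,0.31,0],[0,0,0]],[-1,[0.1,0.31,0],[0,0,0]],[-1,[0.08,0.33,0],[0,0,0]],[-1,[0.04,0.33,0],[0,0,0]]]' | head -2
python3 -c "
from a import *
look(('scene',))
print(ctrl.read_state()['clock'])
plan(178,10.05,.99,10.05,[.6327,.01965,.2733])"
```

```text
clock: 10.0
position: [0.6328, 0.0202, 0.2733]
['scene', 10.0, 53, 176.1, 29, -4.9, [0.6339, 0.0191]] tcp [0.6328 0.0217 0.2733] tip z [0.1554 0.1575 0.1595 0.1595]
10.05
[[-1,[0.01,0.49,0.0],[0,0,0]],[-1,[-0.04,0.33,0.0],[0,0,0]],[-1,[-0.07,0.32,0.0],[0,0,0]],[-1,[-0.1,0.32,0.0],[0,0,0]],[-1,[-0.13,0.29,0.0],[0,0,0]],[-1,[-0.15,0.29,0.0],[0,0,0]],[-1,[-0.18,0.26,0.0],[0,0,0]],[-1,[-0.2,0.25,0.0],[0,0,0]],[-1,[-0.22,0.22,0.0],[0,0,0]],[-1,[-0.24,0.2,0.0],[0,0,0]],[-1,[-0.25,0.18,0.0],[0,0,0]],[-1,[-0.26,0.15,0.0],[0,0,0]]]
cmd [0.58695, 0.10215, 0.2733] t 11.25 pin 242.8 w 0.895
```

```bash
python3 -m crank '[[-1,[0.01,0.49,0],[0,0,0]],[-1,[-0.04,0.33,0],[0,0,0]],[-1,[-0.07,0.32,0],[0,0,0]],[-1,[-0.1,0.32,0],[0,0,0]],[-1,[-0.13,0.29,0],[0,0,0]],[-1,[-0.15,0.29,0],[0,0,0]],[-1,[-0.18,0.26,0],[0,0,0]],[-1,[-0.2,0.25,0],[0,0,0]],[-1,[-0.22,0.22,0],[0,0,0]],[-1,[-0.24,0.2,0],[0,0,0]],[-1,[-0.25,0.18,0],[0,0,0]],[-1,[-0.26,0.15,0],[0,0,0]]]' | head -2
python3 -c "
from a import *
look(('side',))
print(ctrl.read_state()['clock'])
plan(245.3,11.30,.895,11.3,[.58695,.10215,.2733])"
```

```text
clock: 11.25
position: [0.5864, 0.1023, 0.2733]
['side', 11.25, 79, -117.1, 16, 64.8, [0.5835, 0.1021]] tcp [0.5854 0.103  0.2733] tip z [0.1568 0.1572 0.1588 0.1601]
11.3
[[-1,[-0.42,0.18,0.0],[0,0,0]],[-1,[-0.29,0.09,0.0],[0,0,0]],[-1,[-0.29,0.06,0.0],[0,0,0]],[-1,[-0.29,0.03,0.0],[0,0,0]],[-1,[-0.29,0.01,0.0],[0,0,0]],[-1,[-0.29,-0.01,0.0],[0,0,0]],[-1,[-0.29,-0.04,0.0],[0,0,0]],[-1,[-0.28,-0.06,0.0],[0,0,0]],[-1,[-0.27,-0.09,0.0],[0,0,0]],[-1,[-0.26,-0.1,0.0],[0,0,0]],[-1,[-0.24,-0.13,0.0],[0,0,0]],[-1,[-0.24,-0.14,0.0],[0,0,0]]]
cmd [0.5007, 0.09715, 0.2733] t 12.5 pin 303.8 w 0.806
```

```bash
python3 -m crank '[[-1,[-0.42,0.18,0],[0,0,0]],[-1,[-0.29,0.09,0],[0,0,0]],[-1,[-0.29,0.06,0],[0,0,0]],[-1,[-0.29,0.03,0],[0,0,0]],[-1,[-0.29,0.01,0],[0,0,0]],[-1,[-0.29,-0.01,0],[0,0,0]],[-1,[-0.29,-0.04,0],[0,0,0]],[-1,[-0.28,-0.06,0],[0,0,0]],[-1,[-0.27,-0.09,0],[0,0,0]],[-1,[-0.26,-0.1,0],[0,0,0]],[-1,[-0.24,-0.13,0],[0,0,0]],[-1,[-0.24,-0.14,0],[0,0,0]]]' | head -2
python3 -c "
from a import *
look(('scene',))
print(ctrl.read_state()['clock'])
plan(306.2,12.55,.81,12.55,[.5007,.09715,.2733])"
```

```text
clock: 12.5
position: [0.5003, 0.0966, 0.2733]
['scene', 12.5, 62, -54.3, 23, 124.6, [0.5003, 0.0956]] tcp [0.4995 0.0962 0.2732] tip z [0.1552 0.1583 0.1592 0.16  ]
12.55
[[-1,[-0.33,-0.25,0.0],[0,0,0]],[-1,[-0.2,-0.19,0.0],[0,0,0]],[-1,[-0.18,-0.2,0.0],[0,0,0]],[-1,[-0.16,-0.21,0.0],[0,0,0]],[-1,[-0.15,-0.22,0.0],[0,0,0]],[-1,[-0.13,-0.23,0.0],[0,0,0]],[-1,[-0.1,-0.24,0.0],[0,0,0]],[-1,[-0.09,-0.24,0.0],[0,0,0]],[-1,[-0.07,-0.24,0.0],[0,0,0]],[-1,[-0.05,-0.25,0.0],[0,0,0]],[-1,[-0.03,-0.25,0.0],[0,0,0]],[-1,[-0.02,-0.25,0.0],[0,0,0]]]
cmd [0.46295, 0.0279, 0.2733] t 13.75 pin 359.0 w 0.727
```

```bash
python3 -m crank '[[-1,[-0.35,-0.28,0],[0,0,0]],[-1,[-0.2,-0.2,0],[0,0,0]],[-1,[-0.18,-0.2,0],[0,0,0]],[-1,[-0.16,-0.21,0],[0,0,0]],[-1,[-0.14,-0.22,0],[0,0,0]],[-1,[-0.12,-0.23,0],[0,0,0]],[-1,[-0.1,-0.24,0],[0,0,0]],[-1,[-0.09,-0.24,0],[0,0,0]],[-1,[-0.07,-0.24,0],[0,0,0]],[-1,[-0.05,-0.25,0],[0,0,0]],[-1,[-0.03,-0.25,0],[0,0,0]],[-1,[-0.02,-0.25,0],[0,0,0]]]' | head -2
python3 -c "
from a import *
look(('scene','side'))
print(ctrl.read_state()['clock'])
plan(4.5,13.85,.74,13.85,[.46295,.0269,.2733])"
```

```text
clock: 13.75
position: [0.463, 0.0262, 0.2733]
['scene', 13.75, 51, 1.6, 26, -178.2, [0.4648, 0.0238]] tcp [0.463  0.0254 0.2733] tip z [0.1568 0.1584 0.1588 0.1591]
['side', 13.8, 65, 4.6, 31, -176.8, [0.463, 0.0218]] tcp [0.4631 0.0259 0.2733] tip z [0.1576 0.1579 0.158  0.158 ]
13.85
[[-1,[0.04,-0.53,0.0],[0,0,0]],[-1,[0.05,-0.25,0.0],[0,0,0]],[-1,[0.06,-0.23,0.0],[0,0,0]],[-1,[0.08,-0.23,0.0],[0,0,0]],[-1,[0.1,-0.23,0.0],[0,0,0]],[-1,[0.11,-0.21,0.0],[0,0,0]],[-1,[0.12,-0.2,0.0],[0,0,0]],[-1,[0.13,-0.19,0.0],[0,0,0]],[-1,[0.15,-0.18,0.0],[0,0,0]],[-1,[0.16,-0.17,0.0],[0,0,0]],[-1,[0.17,-0.16,0.0],[0,0,0]],[-1,[0.17,-0.14,0.0],[0,0,0]]]
cmd [0.49645, -0.0411, 0.2733] t 15.05 pin 52.7 w 0.661
```

```bash
python3 -m crank '[[-1,[0.05,-0.62,0],[0,0,0]],[-1,[0.05,-0.25,0],[0,0,0]],[-1,[0.07,-0.24,0],[0,0,0]],[-1,[0.09,-0.23,0],[0,0,0]],[-1,[0.1,-0.23,0],[0,0,0]],[-1,[0.12,-0.21,0],[0,0,0]],[-1,[0.13,-0.2,0],[0,0,0]],[-1,[0.14,-0.19,0],[0,0,0]],[-1,[0.15,-0.18,0],[0,0,0]],[-1,[0.16,-0.17,0],[0,0,0]],[-1,[0.17,-0.15,0],[0,0,0]],[-1,[0.18,-0.14,0],[0,0,0]]]' | head -2
python3 -c "
from a import *
look(('side',))
print(ctrl.read_state()['clock'])
plan(56.5,15.1,.67,15.1,[.4982,-.0434,.2733])"
```

```text
clock: 15.05
position: [0.4986, -0.0438, 0.2733]
['side', 15.05, 57, 56.4, 21, -124.6, [0.4994, -0.0441]] tcp [ 0.4993 -0.0444  0.2733] tip z [0.159  0.1596 0.1602 0.1611]
15.1
[[-1,[0.31,-0.16,0.0],[0,0,0]],[-1,[0.2,-0.1,0.0],[0,0,0]],[-1,[0.2,-0.09,0.0],[0,0,0]],[-1,[0.21,-0.08,0.0],[0,0,0]],[-1,[0.21,-0.06,0.0],[0,0,0]],[-1,[0.21,-0.05,0.0],[0,0,0]],[-1,[0.21,-0.03,0.0],[0,0,0]],[-1,[0.21,-0.03,0.0],[0,0,0]],[-1,[0.21,-0.0,0.0],[0,0,0]],[-1,[0.21,0.0,0.0],[0,0,0]],[-1,[0.2,0.02,0.0],[0,0,0]],[-1,[0.2,0.03,0.0],[0,0,0]]]
cmd [0.5627, -0.05715, 0.2733] t 16.3 pin 100.0 w 0.596
```

```bash
python3 -m crank '[[-1,[0.33,-0.18,0],[0,0,0]],[-1,[0.2,-0.1,0],[0,0,0]],[-1,[0.2,-0.09,0],[0,0,0]],[-1,[0.21,-0.08,0],[0,0,0]],[-1,[0.21,-0.06,0],[0,0,0]],[-1,[0.21,-0.05,0],[0,0,0]],[-1,[0.21,-0.03,0],[0,0,0]],[-1,[0.21,-0.02,0],[0,0,0]],[-1,[0.21,0,0],[0,0,0]],[-1,[0.21,0,0],[0,0,0]],[-1,[0.1,0,0.7],[0,0,0]],[-1,[0,0,0.5],[0,0,0]]]'
python3 -c "
from a import *
look(('scene',))
print((np.array([.457,-.3205])-ctrl.read_state()['position'][:2])/.025)"
```

```text
clock: 16.3
position: [0.5563, -0.0587, 0.3038]
tcp_rot: [2.221, 2.222, 0.0]
wrist_force: [-0.7, 0.1, -1.3]
gripper_width: 0.315
finger_force: 40.2
['scene', 16.3, 53, 102.0, 44, -76.4, [0.5676, -0.0545]] tcp [ 0.5574 -0.059   0.3068] tip z [0.1885 0.1886 0.1898 0.1903]
[ -4.01443852 -10.45901991]
```

```bash
python3 -m crank '[[-1,[-0.36,-0.95,0],[0,0,0]],[-1,[-0.36,-0.95,0],[0,0,0]],[-1,[-0.36,-0.95,0],[0,0,0]],[-1,[-0.36,-0.95,0],[0,0,0]],[-1,[-0.36,-0.95,0],[0,0,0]],[-1,[-0.36,-0.95,0],[0,0,0]],[-1,[-0.36,-0.95,0],[0,0,0]],[-1,[-0.36,-0.95,0],[0,0,0]],[-1,[-0.36,-0.95,0],[0,0,0]],[-1,[-0.36,-0.95,0],[0,0,0]],[-1,[-0.36,-0.95,0],[0,0,0]],[-1,[0,0,0],[0,0,0]]]'
python3 -m crank '[[-1,[0,0,-0.8],[0,0,0]],[-1,[0,0,-1],[0,0,0]],[-1,[0,0,-1],[0,0,0]],[-1,[0,0,-1],[0,0,0]],[-1,[0,0,-1],[0,0,0]],[-1,[0,0,-1],[0,0,0]],[-1,[0,0,-0.6],[0,0,0]],[-1,[0,0,-0.4],[0,0,0]],[-1,[0,0,-0.2],[0,0,0]],[-1,[0,0,-0.1],[0,0,0]],[-1,[0,0,0],[0,0,0]],[-1,[0,0,0],[0,0,0]]]'
```

```text
clock: 17.55
position: [0.4556, -0.3228, 0.3034]
tcp_rot: [2.225, 2.216, -0.002]
wrist_force: [0.4, 1.1, -1.3]
gripper_width: 0.311
finger_force: 40.2
clock: 18.75
position: [0.4573, -0.3206, 0.1268]
tcp_rot: [2.22, 2.22, 0.0]
wrist_force: [-0.6, -0.5, -0.8]
gripper_width: 0.318
finger_force: 40.2
```

```bash
python3 -m crank '[[-1,[0,0,-0.1],[0,0,0]],[-1,[0,0,0],[0,0,0]],[-0.2,[0,0,0],[0,0,0]],[-0.1,[0,0,0],[0,0,0]],[0.1,[0,0,0],[0,0,0]],[0.4,[0,0,0],[0,0,0]],[0.7,[0,0,0],[0,0,0]],[1,[0,0,0],[0,0,0]],[1,[0,0,0],[0,0,0]],[1,[0,0,0],[0,0,0]]]'
python3 -m crank '[[1,[0,0,0.4],[0,0,0]],[1,[0,0,0.8],[0,0,0]],[1,[0,0,1],[0,0,0]],[1,[0,0,1],[0,0,0]],[1,[0,0,1],[0,0,0]],[1,[0,0,1],[0,0,0]],[1,[0,0.5,0.5],[0,0,0]],[1,[0,0.5,0],[0,0,0]],[1,[0,0,0],[0,0,0]],[1,[0,0,0],[0,0,0]]]'
python3 - <<'E'
from h import *
o=[]
for c,(a,b) in {"scene":(240,150),"side":(240,210)}.items():
    im=ctrl.get_image(c); o.append(cv2.resize(im["color"][a-100:a+140,b-50:b+150],None,fx=2,fy=2))
    p=allpts(im); q=p[(np.hypot(p[:,0]-.457,p[:,1]+.3205)<.045)]; t=q[(q[:,2]>.145)&(q[:,2]<.18)]; print(c,t.mean(0).round(4),t.max(0).round(3)); t=q[(q[:,2]>.08)&(q[:,2]<.11)]; print(t.mean(0).round(4))
cv2.imwrite("pics/end.png",np.hstack(o))
E
```

```text
clock: 19.75
position: [0.4568, -0.32, 0.1233]
tcp_rot: [-2.221, -2.221, -0.0]
wrist_force: [-0.5, -0.5, -0.6]
gripper_width: 1.0
finger_force: 0.0
clock: 20.75
position: [0.4561, -0.2936, 0.2641]
tcp_rot: [-2.218, -2.221, 0.001]
wrist_force: [0.3, 0.4, 1.1]
gripper_width: 1.002
finger_force: 0.0
scene [ 0.4616 -0.3235  0.1534] [ 0.472 -0.309  0.159]
[ 0.466  -0.3276  0.0952]
side [ 0.4553 -0.3243  0.1534] [ 0.468 -0.31   0.159]
[ 0.4527 -0.3305  0.0953]
```

View pics/end.png

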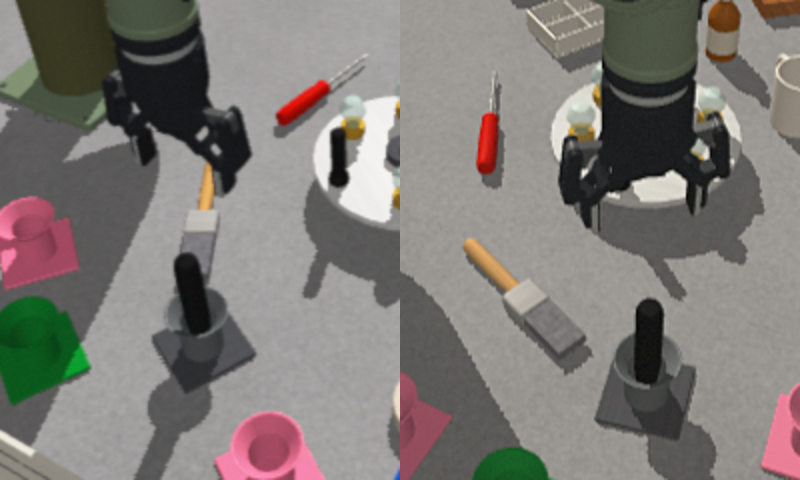

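The probe stands upright in the grey cup (left crop px (193,290), right crop px (649,340)). The jaws are open and clear of it, and the other things have not been moved.

```bash
python3 -c "
from cell import ctrl
print(ctrl.close_job())"
```

```text
the job is handed in; nothing more can be done
None
```

The job is handed in at about 21 s: I pushed the carousel to about one turn in six seconds, kept the probe tip about 8 mm above the tall lamp for roughly 7 s while it turned, and stood the probe back upright in its grey cup.

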